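# Unlock the tool bin and thread out the waffle turner

## Robot

A 6-joint arm with a two-finger parallel gripper is mounted at the origin on a cart in front of the work surface, level with it; the furniture and walls round the work are solid. World frame = base frame: x ahead of the robot, y to its left, z up, the work surface at z = 0. Lengths are in m, angles in rad, forces in N, time in s.
With the tool pointing down it reaches from about 0.35 to 0.85 m from the base axis. Payload 8.1 kg.
Tool frame: the origin (TCP) lies midway between the tips of the shut fingers; the grasp point (between the pads) lies 19 mm behind it; z points along the fingers, y is the direction in which the jaws open and shut (so a half turn about z gives the same grasp; the last joint's range is limited). The gripper opens to 93 mm and grips with 3 to 60 N. Pads are 15 mm wide; open, the fingers measure 128 mm over their backs; the gripper's body (75 mm by 188 mm) begins 65 mm behind the grasp point.
Start: joints at [1.226, 0.13, 1.488, -0, 1.523, -0.085], TCP at [0.154, 0.58, 0.219] pointing down, gripper open.
Joint ranges: [-2.96, 2.96], [-0.89, 2.26], [0.02, 2.5], [-1.34, 4.48], [0, 2.73], [-2.66, 2.66]. Speed limits (rad/s): [2.39, 2.39, 2.79, 3.14, 3.14, 3.14].

## Interface

Orientations are given as a rotation vector (axis times angle).
In Python, from plant import robot, optics, ticket gives the robot as it stands.
- The arm moves only by the tool send_rows, never from a script. Its argument "targets" is a list of rows, each a list of 3 entries, a list of its own where there are three numbers: the opening, from -1 (shut) to 1 (fully open), then the shift along the tool's x, y, z in mm, then the turn about the tool's z in rad. A call has 1 to 12 rows; each row shifts and turns the commanded pose from where the row before left it, along the tool's axes as they then stand; what a row does not reach is not made up. A row lasts 1/10 s, in which the tool goes at most 50 mm and 8.59 degrees, less where a joint would pass 70% of its speed; a pose out of reach is approached as far as the arm can. A call with a gripper value outside its range is refused whole. The fingers move at their own pace and stop on an object; "newtons" is the grip in N (left out, the last holds). Time passes only in rows, so rows that do not move let the fingers close. It gives the time, the measured TCP pose, the force and the opening at its end, in the units of the state.
- robot.read_state(): the state, without advancing time (a new reading comes with each control period).
- optics.read_camera(name): name is "scene" or "top" or "wrist"; returns a dict with "color" (400x640x3 uint8, red, green, blue), "K" (3x3 intrinsics, pixels), "position" and "orientation" of the camera in the world. Camera axes: x right, y up, looking along -z (the intrinsics and any distortion apply to the point x, -y, -z); pixel columns grow to the right and rows downward; lengths in m; the calibration is good to about 2 mm. A picture is of the moment at which its call begins. There is no depth.
- ticket.close_job(): hands the job in, once; it reports no verdict.
Trained networks look in the newest picture that a camera, given by its name, has taken for a name from the list of things; names that differ only in an ending like _2 or _b are one class to them, and where a whole thing is asked for, a point or a joint stands for the part that bears it (a point fixed in the world has none). Each returns a list of dicts, best first, with "confidence" (0 to 1); they miss things now and then, are a little off and sometimes report something else, mostly with a low value. They report only what shows in the picture. A call takes as long as a camera call.
- optics.cut_out(camera, name): "region" (400x640 bool, what is visible of it) and "point" ([column, row] in pixels, amid what is visible of it).
The state is a dict: "t": time; "q": joint angles; "dq": joint speeds; "joint_torque": joint torques, N m; "tool_pos": TCP position; "orientation": TCP orientation; "force": force on the tool from outside, world axes, zero at the start; "wrist_torque": the same for the moment, N m; "opening": finger opening in m.
Only numpy, scipy, OpenCV 4.12 (cv2) and the standard library are available. Lean on these libraries where they do the work, as an engineer would, in place of code of your own. Each camera call takes 0.05 s, during which the arm holds its last target.

## Task

The waffle turner is shut in the steel tool bin. Swing the red cam lever fully over to free the lid, slide the lid fully open by its bar, then take the turner by its wooden handle and, as it is longer than the opening, tilt it handle-up and draw it out diagonally. Finish while still holding the turner still in the air, all of it at least 10 cm higher than the bin's rim and touching nothing but the gripper; leave the lever over, the lid open, the waffle makers untouched by the turner, and do not disturb the loose honey jar, jam portion and orange.

Things in the scene. Friction and masses are not known exactly. Their poses are not given: they have to be found in the camera images.
- bin: Steel tool bin fixed to the table, 140 (x) x 290 (y) x 70 mm high, walls 4 mm. Origin under its centre, on the table; z up, y along its length to the end with the opening; its -x side, with the lever, faces the robot. A fixed plate (65 to 68 mm above the table) covers it from its -y end to y = +3 mm. Floor inside at z = 4 mm; cross rests 8 mm wide at y = -30 (top 26.5 mm) and +118 mm (top 20 mm).
- bin_opening (a point): Centre of the opening at rim height, 70 mm above the table, fixed to the bin; axes as the bin's. With the lid fully open the opening runs from y = +10 to +141 mm in the bin and is 132 mm wide in x.
- cam_lever (a joint): Turn of the red cam lever about a vertical pivot on the bin's robot-facing side, rad: near 0 (starts 0 to 0.15) its steel nose stands behind the lid's ear and blocks the lid; grows counter-clockwise seen from above to its stop at 1.4; the lid can pass from about 1.0. Stiff: stays where left, moves with under 1 N at the knob.
- lever_pivot (a point): Centre of the lever's vertical pivot, 64 mm above the table, at x = -86, y = -26 mm in the bin.
- lever_knob (a point): Middle of the free part of the red upright round knob on the lever's end (diameter 16 mm, top 104 mm above the table; the arm beside it reaches up to 68 mm), 92 mm above the table, 50 mm from the pivot. At joint 0 it lies from the pivot towards the bin's -x, turned 20 degrees towards +y; swung over it lies towards -x and more towards -y.
- lid (a joint): Slide of the black lid, m: 0 closed (start), grows as the lid moves along the bin's -y onto the fixed half, stop at 0.135 (fully open). Friction about 1.5 N. Blocked by the lever's nose until that is swung over.
- lid_bar (a point): Centre of the aluminium pull bar on the lid: 80 mm along the bin's x, 12 mm thick along y, 14 mm high on two feet, top 102 mm above the table (lid's top face 76 mm); this point is 95 mm above the table. At lid = 0 it lies at y = +35 mm in the bin.
- turner: Loose waffle turner, 90 g, 240 mm long, lying level in the bin; y runs from blade to handle end, z up. Origin mid-length at the level of the handle's underside. Brown wooden handle 112 long, 22 wide (x), 18 mm high, y = +8 to +120; steel shank 12 wide, 5 thick, y = -57 to +13; steel blade 56 wide, 3 thick, y = -120 to -50; both centred 9 mm above the origin. Balances at y = +16.
- turner_handle (a point): Centre of the handle (mid height, 64 mm from the origin along y): where to grip; 29 mm above the table at the start. Axes as the turner's.
- turner_handle_end (a point): Outer end of the handle, on its centre line.
- turner_blade_tip (a point): Tip of the blade, on its centre line, 240 mm from the handle end.
- honey_jar: Loose honey jar with dark lid, 65 mm across, 86 mm high; origin under its centre. A bystander.
- jam_1: Loose red jam portion cup, 37x50x16 mm; origin under its centre. A bystander.
- orange_1: Loose orange, about 74 mm; stands between the waffle makers. A bystander.
- waffle_maker_1: Left waffle maker, fixed, behind the bin to the left, about 0.5 m high with its top open.
- waffle_maker_2: Right waffle maker, fixed, behind the bin to the right, about 0.5 m high with its top open.

How it is judged:
On the way, in this order (a step that is already met when the one before it is completed fails the run):
1. the cam lever is swung over (past 1.1 rad) with the lid still closed (value of joint cam_lever above 1.1 rad and value of joint lid below 0.03 m), for 0.1 s.
2. the lid is slid open (more than 0.120 m) with the turner still lying inside (value of joint lid above 0.12 m and height (world z) of turner_handle below 0.06 m), for 0.1 s.
3. the turner sticks out diagonally: tilted at least 12 degrees, handle end above the rim, blade tip still inside under the fixed half (angle between turner's own y axis and vertical below 1.36 rad and height (world z) of turner_handle_end above 0.08 m and height (world z) of turner_blade_tip below 0.06 m and y of turner_blade_tip in the frame of bin below 0 m), for 0.1 s.
At the end, for the whole second after the job is handed in: The gripper holds the turner (over 1 N) still (under 0.05 m/s) with blade tip and handle end both more than 0.15 m above the table, touching neither bin nor waffle makers; the lever is past 1.1 rad and the lid open more than 0.120 m (height (world z) of each of turner_blade_tip, turner_handle_end above 0.15 m and contact force between the fingers and turner above 1 N and contact force between turner and bin below 0.1 N and contact force between turner and waffle_maker_1 below 0.1 N and contact force between turner and waffle_maker_2 below 0.1 N and linear speed of turner below 0.05 m/s and value of joint cam_lever above 1.1 rad and value of joint lid above 0.12 m); the arm keeps its last pose, push and grip.
It fails at once if honey jar, jam portion or orange moved by more than 3 cm (distance of any of honey_jar, jam_1, orange_1 from where it was at the start of the episode above 0.03 m).
It fails at once if the turner bumps a waffle maker (more than 1 N) (contact force between turner and waffle_maker_1 above 1 N or contact force between turner and waffle_maker_2 above 1 N).
It also fails if it takes over 61 s, if anything falls off the work surface, if the arm or the gripper's body presses on something with over 40 N, if the wrist force passes 120 N, or if a joint passes its speed limit or range.

## Working session

There is one attempt and no reset: what is moved stays moved. The work goes in short steps, Python scripts to look and compute and a tool call to move; the robot and the scene stay as the last step left them, time stands still between calls to the robot, and variables do not carry over. Pictures are saved under pics/ and viewed, and the job is handed in when it is done.

Besides the shell and the picture viewer there is one more tool, called after "Request:" as a command line: name --argument value ..., lists and objects as JSON in quotes. send_rows: Moves the arm, as the interface text tells. Its arguments: {"type":"object","properties":{"targets":{"type":"array","items":{"type":"array"}},"newtons":{"type":"number"}},"required":["targets"]}

```bash
ls; mkdir -p pics; python3 - <<'E'
from plant import robot, optics, ticket
import cv2
s=robot.read_state()
for k in s: print(k,s[k])
for c in ["scene","top","wrist"]:
    d=optics.read_camera(c); cv2.imwrite(f"pics/{c}0.png",d["color"][:,:,::-1]); print(c,d["K"],d["position"],d["orientation"],d.keys())
E
```

```text
pics
t 0.0
q [ 1.22561830e+00  1.31140607e-01  1.48927751e+00 -2.61468744e-05
  1.52301269e+00 -8.54142546e-02]
dq [ 0.00069757  0.00161762 -0.00039642  0.00067587 -0.00035903  0.00085596]
joint_torque [-1.25629725e-05 -5.59837639e+01 -4.91770685e+01  7.69314333e-02
  3.49753769e-02 -1.75662412e-04]
tool_pos [0.15391222 0.57932807 0.21760071]
orientation [-4.06840028e-01 -3.11476655e+00  2.82914428e-03]
force [ 0.34871591 -0.24666675  0.06075698]
wrist_torque [-0.01556307 -0.01796173  0.04208882]
opening 0.09303534152724516
scene [[519.19527111   0.         314.3262134 ]
 [  0.         519.19527111 198.19758177]
 [  0.           0.           1.        ]] [-0.33828225 -0.66475756  1.31912126] [ 0.65804094 -0.33277046 -0.944866  ] dict_keys(['color', 'K', 'position', 'orientation'])
top [[407.91668092   0.         323.28386354]
 [  0.         407.91668092 196.74829764]
 [  0.           0.           1.        ]] [ 0.42966449 -0.05172617  1.43777781] [ 0.05693114 -0.09795029 -1.58924996] dict_keys(['color', 'K', 'position', 'orientation'])
wrist [[322.16859156   0.         318.90525143]
 [  0.         322.16859156 199.62716803]
 [  0.           0.           1.        ]] [0.07862868 0.60021515 0.3841116 ] [-0.24151784 -0.18578049  1.30284693] dict_keys(['color', 'K', 'position', 'orientation'])
```

View pics/scene0.png

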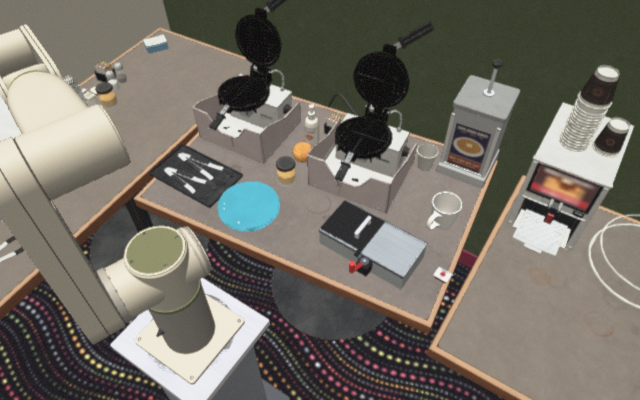

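View pics/top0.png

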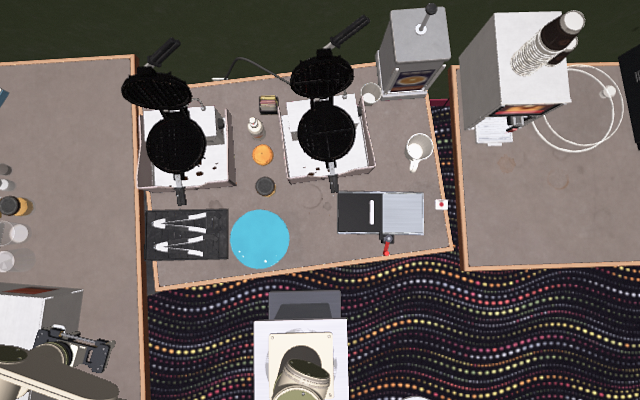

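View pics/wrist0.png

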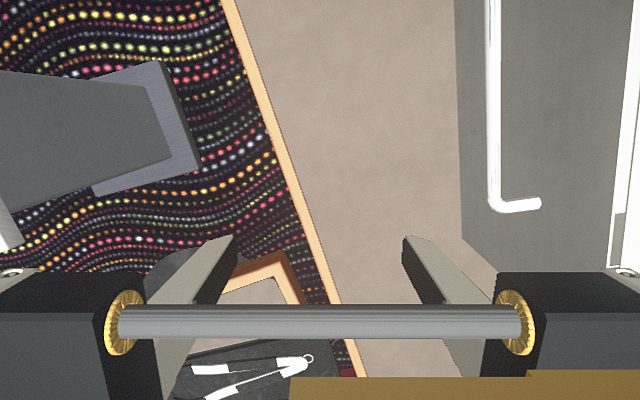

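```bash
python3 - <<'E'
from plant import robot, optics, ticket
import cv2
optics.read_camera("scene");optics.read_camera("top")
for c in ["scene","top"]:
  for n in ["bin","lid_bar","lever_knob","lid","cam_lever","turner_handle","honey_jar","jam_1","orange_1","lever_pivot","bin_opening"]:
    try:
      r=optics.cut_out(c,n)
      print(c,n,[(round(x["confidence"],2),x["point"],int(x["region"].sum())) for x in r][:3])
    except Exception as e: print(c,n,e)
E
```

```text
scene bin [(0.85, [372.3, 244.3], 5383)]
scene lid_bar [(0.95, [353.0, 225.4], 1829)]
scene lever_knob [(0.71, [357.8, 263.3], 167)]
scene lid [(0.8, [350.6, 227.7], 1712), (0.64, [299.2, 151.9], 281)]
scene cam_lever [(0.73, [358.8, 262.7], 142)]
scene turner_handle []
scene honey_jar [(0.56, [286.4, 170.6], 571)]
scene jam_1 [(0.64, [441.7, 274.1], 189)]
scene orange_1 [(0.84, [298.6, 151.6], 265)]
scene lever_pivot [(0.7, [357.9, 264.9], 198)]
scene bin_opening [(0.8, [369.7, 244.6], 5257), (0.24, [353.5, 226.5], 1855)]
top bin [(0.82, [380.8, 214.6], 3953)]
top lid_bar [(0.68, [361.1, 211.7], 1730)]
top lever_knob [(0.4, [386.3, 239.2], 87), (0.38, [381.5, 213.6], 3943)]
top lid [(0.96, [358.3, 212.0], 1831)]
top cam_lever [(0.44, [387.7, 240.2], 85)]
top turner_handle []
top honey_jar [(0.84, [266.2, 189.0], 353), (0.17, [384.2, 214.9], 4032)]
top jam_1 [(0.68, [440.8, 208.0], 135)]
top orange_1 []
top lever_pivot [(0.67, [388.0, 242.3], 112)]
top bin_opening [(0.93, [380.7, 214.7], 3992)]
```

```bash
cat > h.py <<'E'
import numpy as np, cv2
from scipy.spatial.transform import Rotation as R
def proj(d,P):
    P=np.atleast_2d(P).astype(float)
    c=R.from_rotvec(d["orientation"]).inv().apply(P-np.array(d["position"]))
    u=np.c_[c[:,0],-c[:,1],-c[:,2]]
    p=u@np.array(d["K"]).T
    return p[:,:2]/p[:,2:]
def unproj(d,uv,z):
    uv=np.atleast_2d(uv).astype(float)
    v=np.c_[uv,np.ones(len(uv))]@np.linalg.inv(np.array(d["K"])).T
    v=np.c_[v[:,0],-v[:,1],-v[:,2]]
    w=R.from_rotvec(d["orientation"]).apply(v)
    o=np.array(d["position"])
    return o+w*((z-o[2])/w[:,2])[:,None]
E
python3 - <<'E'
from plant import optics
import cv2, pickle
from h import *
for c,(x0,y0,x1,y1) in dict(scene=(310,190,470,310),top=(320,170,460,275)).items():
    d=optics.read_camera(c); pickle.dump(d,open(f"{c}0.pkl","wb"))
    im=cv2.resize(d["color"][y0:y1,x0:x1,::-1],None,fx=5,fy=5,interpolation=cv2.INTER_CUBIC)
    cv2.imwrite(f"pics/{c}_crop.png",im)
    print(c,unproj(d,[[380,214]] if c=="top" else [[372,244]],0.07))
E
```

```text
scene [[ 0.48515569 -0.29326776  0.07      ]]
top [[ 0.50231869 -0.27863748  0.07      ]]
```

View pics/scene_crop.png

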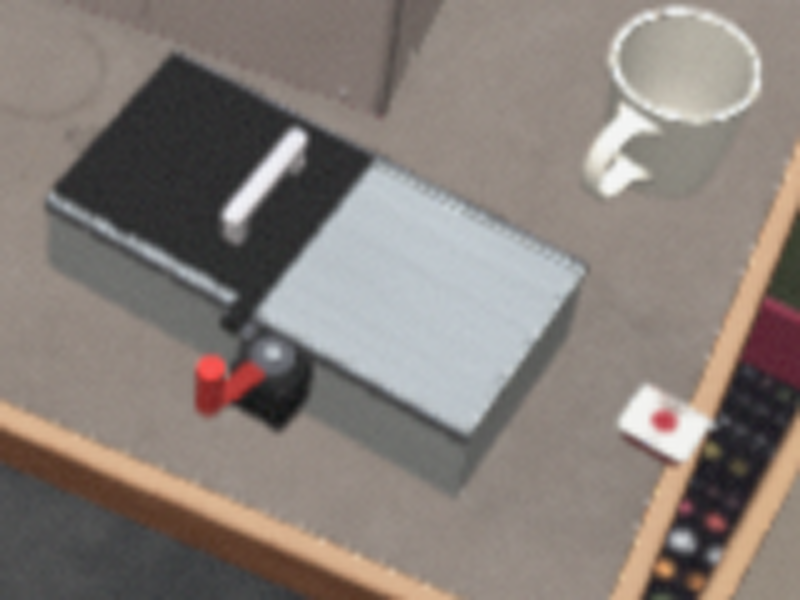

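View pics/top_crop.png

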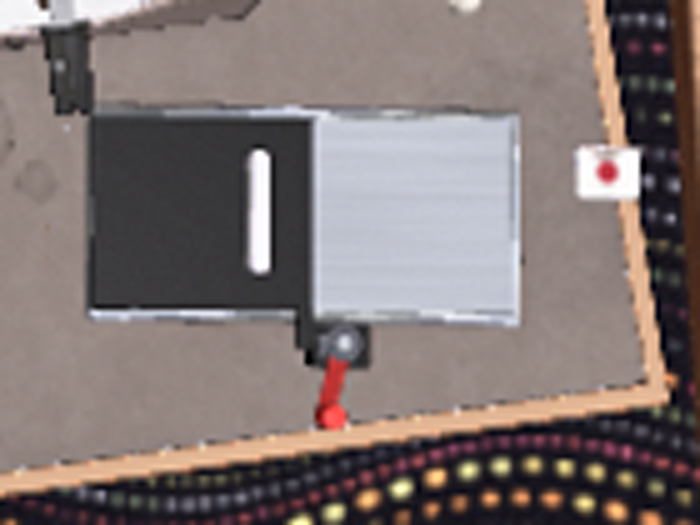

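```bash
cat > fit.py <<'E'
import pickle
from h import *
from scipy.optimize import least_squares
S=pickle.load(open("scene0.pkl","rb"));T=pickle.load(open("top0.pkl","rb"))
B=np.array([[70,-145,70],[-70,-145,70],[-70,145,70],[70,145,70],[0,35,102]])/1e3
ps=np.array([[587,267],[468,437],[48,200],[178,55],[265,173]])/5+[310,190]
pt=np.array([[519,115],[519,325],[90,318],[90,112],[259,211]])/5+[320,170]
# extra 1/5 px resize centre shift
ps=ps-0.4;pt=pt-0.4
def W(p,B): 
    c,s=np.cos(p[2]),np.sin(p[2]); return np.c_[B[:,0]*c-B[:,1]*s+p[0],B[:,0]*s+B[:,1]*c+p[1],B[:,2]]
def res(p,sel="st"):
    r=[]
    if "s" in sel: r.append((proj(S,W(p,B))-ps).ravel())
    if "t" in sel: r.append((proj(T,W(p,B))-pt).ravel())
    return np.concatenate(r)
for sel in ["s","t","st"]:
    r=least_squares(res,[.5,-.28,0],args=(sel,),loss="soft_l1"); print(sel,r.x.round(4),np.round(res(r.x,sel).reshape(-1,2),1).tolist())
p=r.x
print("knob scene",unproj(S,[[208/5+309.6,362/5+189.6]],.104),"top",unproj(T,[[331/5+319.6,411/5+169.6]],.104))
for a in [0,.1,.15]:
    th=np.pi-np.deg2rad(20)+a
    print(a,W(p,np.array([[-.086+.05*np.cos(th),-.026+.05*np.sin(th),.104]])))
E
python3 fit.py
```

```text
s [ 0.5101 -0.2801 -0.0356] [[0.1, 0.5], [0.3, -0.1], [-0.2, -0.3], [-0.5, -0.3], [0.3, 0.2]]
t [ 0.506  -0.2807 -0.0325] [[-0.3, 0.2], [0.2, -0.3], [-0.2, 0.1], [0.1, -0.4], [0.2, 0.4]]
st [ 0.5079 -0.2806 -0.0343] [[-0.1, 1.0], [0.1, 0.5], [-0.5, 0.3], [-0.8, 0.2], [0.1, 0.7], [-0.4, -0.2], [0.1, -0.8], [-0.3, -0.6], [0.1, -1.0], [0.1, -0.2]]
knob scene [[ 0.37774425 -0.28532389  0.104     ]] top [[ 0.37704415 -0.28764773  0.104     ]]
0 [[ 0.37473063 -0.28490238  0.104     ]]
0.1 [[ 0.37309528 -0.28962517  0.104     ]]
0.15 [[ 0.37245665 -0.29204196  0.104     ]]
```

Request:
send_rows --targets '[[0,[0,0,0],-0.113],[0,[0,0,0],-0.113],[0,[-27,-34,0],0],[0,[-27,-34,0],0],[0,[-27,-34,0],0],[0,[-27,-34,0],0],[0,[-27,-34,0],0],[0,[-27,-34,0],0],[0,[-27,-34,0],0],[0,[-27,-34,0],0]]'

```text
t: 2.45
tool_pos: [0.3616, 0.2993, 0.2189]
orientation: [0.053, 3.14, 0.001]
force: [0.8, 1.5, -0.2]
opening: 0.0461
```

Request:
send_rows --targets '[[-0.3,[-6,-37,0],0],[-0.3,[-6,-37,0],0],[-0.3,[-6,-37,0],0],[-0.3,[-6,-37,0],0],[-0.3,[-6,-37,0],0],[-0.3,[-6,-37,0],0],[-0.3,[-6,-37,0],0],[-0.3,[-6,-37,0],0]]'

```text
t: 3.25
tool_pos: [0.3988, 0.0018, 0.2189]
orientation: [0.053, 3.14, -0.0]
force: [0.7, 0.2, -0.2]
opening: 0.0329
```

Request:
send_rows --targets '[[-0.2,[1.7,-41.3,6],0],[-0.2,[1.7,-41.3,6],0],[-0.2,[1.7,-41.3,6],0],[-0.2,[1.7,-41.3,6],0],[-0.2,[1.7,-41.3,6],0],[-0.2,[1.7,-41.3,6],0],[-0.2,[1.8,-41.2,6],0],[-0.2,[0,0,8],0],[-0.2,[0,0,8],0]]'

```text
t: 4.15
tool_pos: [0.3767, -0.2856, 0.1601]
orientation: [-0.057, -3.141, -0.001]
force: [-0.7, 0.0, -0.5]
opening: 0.037
```

```bash
python3 - <<'E'
from plant import optics, robot
import cv2, pickle
from h import *
d=optics.read_camera("wrist"); pickle.dump(d,open("w1.pkl","wb"))
s=robot.read_state(); print(s["t"],s["tool_pos"],s["q"])
im=d["color"][:,:,::-1].copy()
for P in [[.377,-.2865,.104],[.377,-.2865,.07],s["tool_pos"]]:
    p=proj(d,P)[0]; print(p); cv2.circle(im,tuple(int(round(v)) for v in p),3,(0,255,0),1)
cv2.imwrite("pics/w1.png",im)
E
```

```text
4.2 [ 0.3762835  -0.28418758  0.15846757] [-7.56010508e-01 -1.84814074e-01  1.90818377e+00  4.57563058e-04
  1.42099563e+00 -2.29225252e+00]
[316.36626924 217.33710716]
[316.58189646 203.75011261]
[319.88054001 247.90065066]
```

View pics/w1.png

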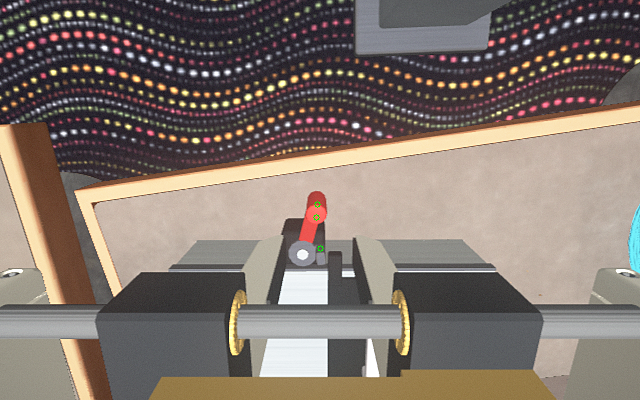

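Request:
send_rows --targets '[[-0.2,[0,-1,20],0],[-0.2,[0,0,20],0],[-0.2,[0,0,20],0],[-0.2,[0,0,14],0],[-0.2,[0,0,8],0],[-0.2,[0,0,0],0]]'

```text
t: 4.8
tool_pos: [0.3766, -0.2851, 0.0777]
orientation: [-0.052, -3.14, -0.002]
force: [0.6, 0.4, 0.2]
opening: 0.0373
```

```bash
python3 - <<'E'
from plant import optics, robot
import cv2
for c in ["scene","wrist"]:
    d=optics.read_camera(c)
    im=d["color"][:,:,::-1]
    if c=="scene": im=cv2.resize(im[170:320,280:480],None,fx=4,fy=4,interpolation=cv2.INTER_CUBIC)
    cv2.imwrite(f"pics/{c}2.png",im)
E
```

```text
(no output)
```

View pics/scene2.png

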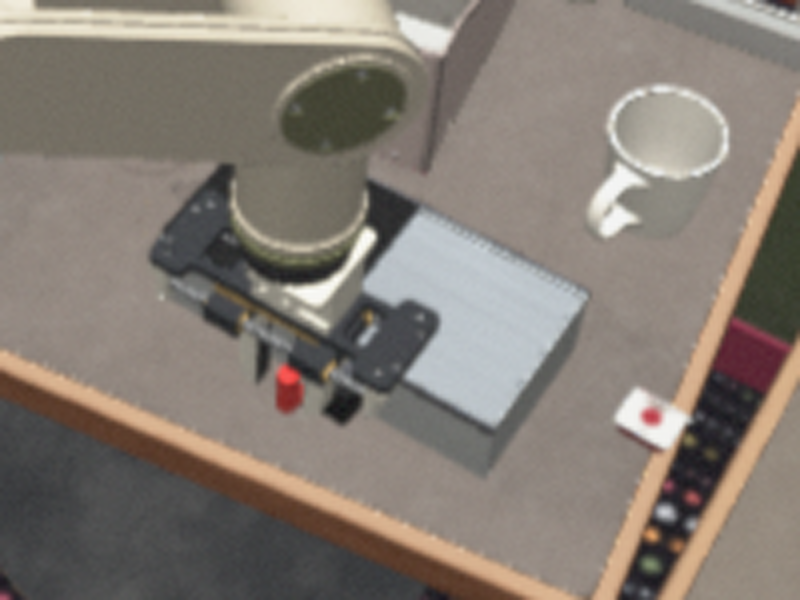

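View pics/wrist2.png

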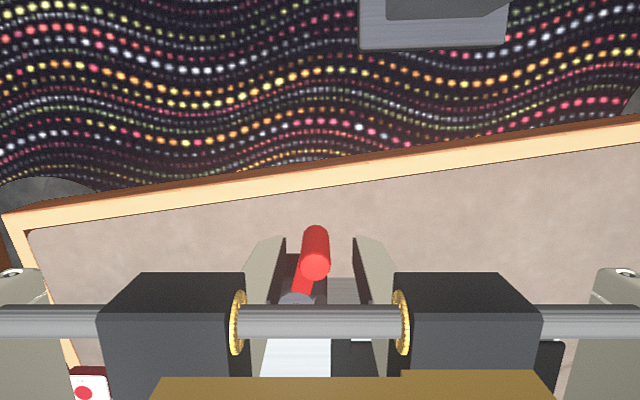

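```bash
python3 - <<'E'
import numpy as np
piv=np.array([.4211,-.3036])
k=lambda j: piv+.05*np.array([np.cos(np.deg2rad(158.03)+j),np.sin(np.deg2rad(158.03)+j)])
a=np.pi/2-.034
Rt=np.array([[-np.sin(a),np.cos(a)],[np.cos(a),np.sin(a)]])
cur=np.array([.3766,-.2855])
for j in [.03,.15,.27,.39,.51,.63,.75,.87,.99,1.11,1.23,1.33]:
    t=k(j); print(j,t.round(4),(Rt@(t-cur)*1e3).round(1)); cur=t
E
```

```text
0.03 [ 0.3742 -0.2863] [ 2.4 -0.9]
0.15 [ 0.3725 -0.292 ] [ 1.5 -5.8]
0.27 [ 0.3714 -0.2979] [ 0.8 -5.9]
0.39 [ 0.3711 -0.3039] [ 0.1 -6. ]
0.51 [ 0.3715 -0.3099] [-0.6 -6. ]
0.63 [ 0.3726 -0.3158] [-1.3 -5.9]
0.75 [ 0.3744 -0.3215] [-2.  -5.7]
0.87 [ 0.3769 -0.327 ] [-2.7 -5.4]
0.99 [ 0.38   -0.3321] [-3.3 -5. ]
1.11 [ 0.3837 -0.3368] [-3.9 -4.6]
1.23 [ 0.388 -0.341] [-4.4 -4.1]
1.33 [ 0.3919 -0.3442] [-4. -3.]
```

Request:
send_rows --targets '[[-0.6,[2.4,-0.9,0],0],[-0.6,[1.5,-5.8,0],0],[-0.6,[0.8,-5.9,0],0],[-0.6,[0.1,-6,0],0],[-0.6,[-0.6,-6,0],0],[-0.6,[-1.3,-5.9,0],0],[-0.6,[-2,-5.7,0],0],[-0.6,[-2.7,-5.4,0],0],[-0.6,[-3.3,-5,0],0],[-0.6,[-3.9,-4.6,0],0],[-0.6,[-4.4,-4.1,0],0],[-0.6,[-4,-4,0],0]]' --newtons 10

```text
t: 6.1
tool_pos: [0.3929, -0.346, 0.0785]
orientation: [0.053, 3.141, 0.001]
force: [1.6, 5.5, 0.6]
opening: 0.019
```

```bash
python3 - <<'E'
from plant import optics, robot
import cv2
d=optics.read_camera("wrist")
cv2.imwrite(f"pics/wrist3.png",d["color"][:,:,::-1])
s=robot.read_state(); print(s["t"],s["tool_pos"],s["q"],s["force"],s["opening"])
E
```

```text
6.15 [ 0.39291549 -0.34585157  0.07842084] [-8.20280563e-01  4.00880273e-02  1.84769027e+00  7.73110025e-04
  1.25517318e+00 -2.35770930e+00] [-0.1594783   3.29923652  2.27279697] 0.018433150854180326
```

View pics/wrist3.png

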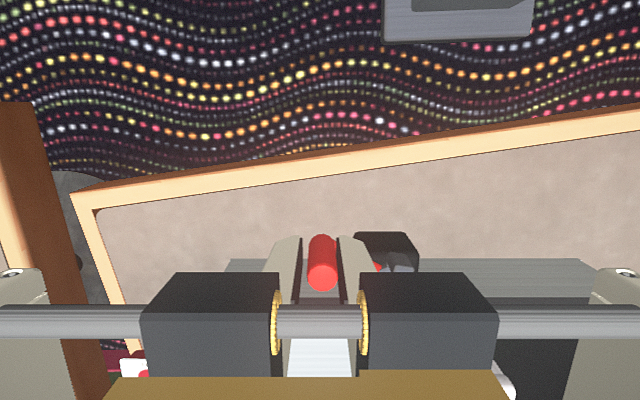

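```bash
python3 - <<'E'
import pickle
from h import *
S=pickle.load(open("scene0.pkl","rb"));T=pickle.load(open("top0.pkl","rb"))
print("WM2 base corner scene z0",unproj(S,[[386,212],[311,182]],0))
print("WM2 handle top img",[ (z,unproj(T,[[335,190]],z)[0].round(3)) for z in (.1,.2,.3)])
print("WM2 handle scn img",[ (z,unproj(S,[[341,178]],z)[0].round(3)) for z in (.1,.2,.3)])
E
```

```text
WM2 base corner scene z0 [[ 0.66748998 -0.2473541   0.        ]
 [ 0.64444932  0.03228371  0.        ]]
WM2 handle top img [(0.1, array([ 0.583, -0.127,  0.1  ])), (0.2, array([ 0.572, -0.122,  0.2  ])), (0.3, array([ 0.56 , -0.116,  0.3  ]))]
WM2 handle scn img [(0.1, array([ 0.636, -0.091,  0.1  ])), (0.2, array([ 0.556, -0.138,  0.2  ])), (0.3, array([ 0.476, -0.185,  0.3  ]))]
```

Request:
send_rows --targets '[[-0.2,[0,0,0],0],[-0.2,[0,0,-40],0],[-0.2,[0,0,-42],0],[-0.2,[-37,35,0],0],[-0.2,[-37,35,0],0],[-0.2,[-38,34,0],0],[-0.2,[0,0,0],0]]'

```text
t: 6.85
tool_pos: [0.5096, -0.2439, 0.1612]
orientation: [0.045, 3.138, 0.001]
force: [-0.8, -0.3, -0.5]
opening: 0.0371
```

```bash
python3 - <<'E'
from plant import optics, robot
import cv2
from h import *
d=optics.read_camera("wrist")
im=d["color"][:,:,::-1].copy()
s=robot.read_state(); print(s["t"],s["tool_pos"],s["q"],s["force"],s["opening"])
for P in [[.5091,-.2456,.102],s["tool_pos"]]:
    p=proj(d,P)[0]; print(p); cv2.circle(im,tuple(int(round(v)) for v in p),3,(0,255,0),1)
cv2.imwrite("pics/w4.png",im)
d=optics.read_camera("top")
cv2.imwrite("pics/t4.png",cv2.resize(d["color"][120:270,300:500,::-1],None,fx=4,fy=4,interpolation=cv2.INTER_CUBIC))
E
```

```text
6.9 [ 0.50769864 -0.24569378  0.16085967] [-5.41683791e-01  6.64450707e-02  1.66265401e+00  1.02767906e-04
  1.41139260e+00 -2.08314659e+00] [-0.5301405  -0.47130685  0.36326724] 0.03676535240009405
[315.18943499 214.65574211]
[314.00856125 246.55388955]
```

View pics/w4.png

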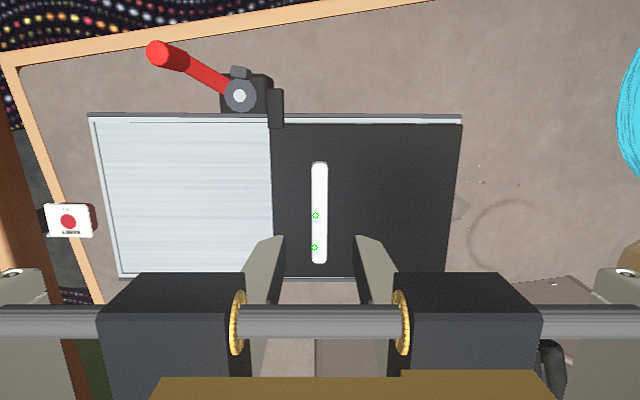

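View pics/t4.png

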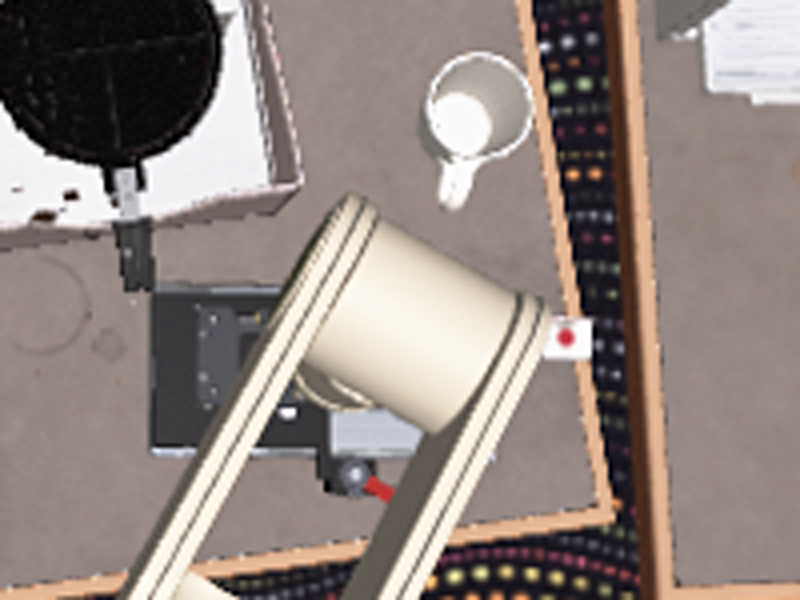

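Request:
send_rows --targets '[[-0.2,[0,1,20],0],[-0.2,[0,0,20],0],[-0.2,[0,0,20],0],[-0.2,[0,0,12],0],[-0.2,[0,0,5],0],[-1,[0,0,0],0],[-1,[0,0,0],0],[-1,[0,0,0],0],[-1,[0,0,0],0]]' --newtons 10

```text
t: 7.85
tool_pos: [0.5064, -0.2469, 0.0847]
orientation: [0.053, 3.14, -0.001]
force: [-0.6, 0.8, 3.2]
opening: 0.0117
```

Request:
send_rows --targets '[[-1,[0,-8,0],0],[-1,[0,-12,0],0],[-1,[0,-12,0],0],[-1,[0,-12,0],0],[-1,[0,-12,0],0],[-1,[0,-12,0],0],[-1,[0,-12,0],0],[-1,[0,-12,0],0],[-1,[0,-12,0],0],[-1,[0,-12,0],0],[-1,[0,-12,0],0],[-1,[0,-6,0],0]]'

```text
t: 9.05
tool_pos: [0.502, -0.3799, 0.0846]
orientation: [0.053, 3.14, 0.005]
force: [0.8, 20.2, 17.4]
opening: 0.0141
```

```bash
python3 - <<'E'
from plant import optics, robot
import cv2
from h import *
d=optics.read_camera("wrist")
im=d["color"][:,:,::-1].copy()
cv2.imwrite("pics/w5.png",im)
s=robot.read_state(); print(s["t"],s["tool_pos"],s["q"],s["force"],s["opening"])
E
```

```text
9.1 [ 0.50199418 -0.3795484   0.08462671] [-0.73141311  0.30634009  1.53631231  0.00445628  1.30089408 -2.26938018] [-0.93886962 19.12024484 14.21242252] 0.013358029639657567
```

View pics/w5.png

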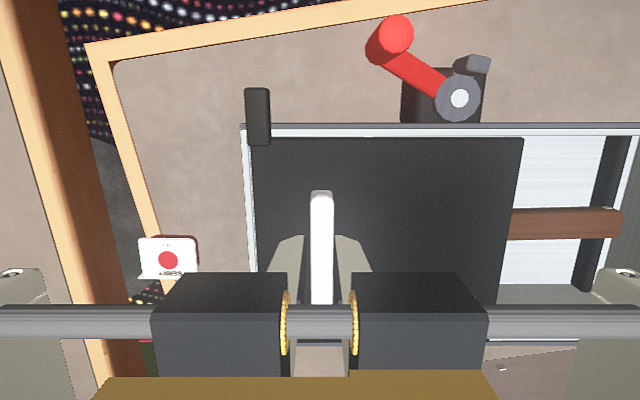

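Request:
send_rows --targets '[[-0.4,[0,2,0],0],[-0.4,[0,0,0],0],[-0.4,[0,0,-30],0],[-0.4,[0,0,-40],0],[-0.4,[0,20,-35],0],[-0.4,[0,30,-35],0],[-0.4,[0,30,-25],0],[-0.4,[0,30,0],0],[-0.4,[0,20,0],0]]'

```text
t: 10.0
tool_pos: [0.5062, -0.2479, 0.2502]
orientation: [0.052, 3.139, -0.003]
force: [-0.1, -0.1, -0.3]
opening: 0.0275
```

```bash
python3 - <<'E'
from plant import optics, robot
import cv2,pickle
from h import *
d=optics.read_camera("wrist");pickle.dump(d,open("w6.pkl","wb"))
im=d["color"][:,:,::-1].copy()
cv2.imwrite("pics/w6.png",im)
s=robot.read_state(); print(s["t"],s["tool_pos"],s["q"],s["force"],s["opening"])
print([(round(x["confidence"],2),x["point"],int(x["region"].sum())) for x in optics.cut_out("wrist","turner_handle")])
E
```

```text
10.05 [ 0.50618247 -0.24540795  0.24948936] [-5.43276144e-01  1.68932699e-02  1.55137606e+00  1.04262075e-03
  1.57232921e+00 -2.08206269e+00] [1.67665489 0.92247628 0.49763059] 0.02805958898515797
[(0.73, [343.1, 177.6], 1665)]
```

View pics/w6.png

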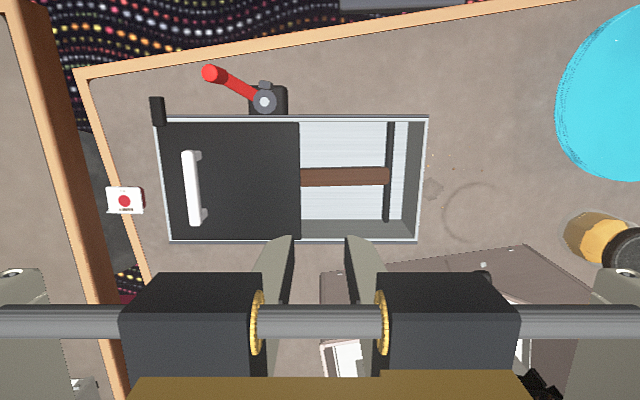

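```bash
python3 - <<'E'
from plant import optics
import pickle,cv2
from h import *
d=pickle.load(open("w6.pkl","rb"))
im=cv2.resize(d["color"][100:260,140:440,::-1],None,fx=2.6,fy=2.6,interpolation=cv2.INTER_CUBIC); cv2.imwrite("pics/w6c.png",im)
p=[.5079,-.2806,-.0343]
def tobin(w):
    c,s=np.cos(p[2]),np.sin(p[2]); q=w[:,:2]-p[:2]; return np.c_[q[:,0]*c+q[:,1]*s,-q[:,0]*s+q[:,1]*c].round(4)
r=optics.cut_out("wrist","turner_handle")[0]["region"]
cs,v=[],[]
for c in range(295,400,5):
    rows=np.where(r[:,c])[0]
    if len(rows): print(c,rows.min(),rows.max(),len(rows))
print("rim corners +y", tobin(unproj(d,[[428,115],[415,242]],.07)), "bar", tobin(unproj(d,[[192,187]],.102)))
cols=np.where(r.any(0))[0]; print(cols.min(),cols.max())
m=np.array([[c,(np.where(r[:,c])[0].min()+np.where(r[:,c])[0].max())/2] for c in (305,345,385)])
print(tobin(unproj(d,m,.038)), unproj(d,m,.038), tobin(unproj(d,[[391,175]],.038)))
E
```

```text
300 168 183 16
305 168 186 19
310 168 186 19
315 167 185 19
320 167 185 19
325 167 185 19
330 167 185 19
335 167 185 19
340 167 185 19
345 167 185 19
350 167 185 19
355 167 185 19
360 166 184 19
365 166 184 19
370 166 184 19
375 166 184 19
380 166 183 18
385 166 183 18
rim corners +y [[-0.0713  0.1469]
 [ 0.0719  0.1458]] bar [[-0.0017 -0.0941]]
299 388
[[ 0.0018  0.0169]
 [ 0.0005  0.0648]
 [-0.0014  0.1127]] [[ 0.51031409 -0.26379236  0.038     ]
 [ 0.51063452 -0.21582321  0.038     ]
 [ 0.51034345 -0.16795468  0.038     ]] [[-0.0008  0.1199]]
```

View pics/w6c.png

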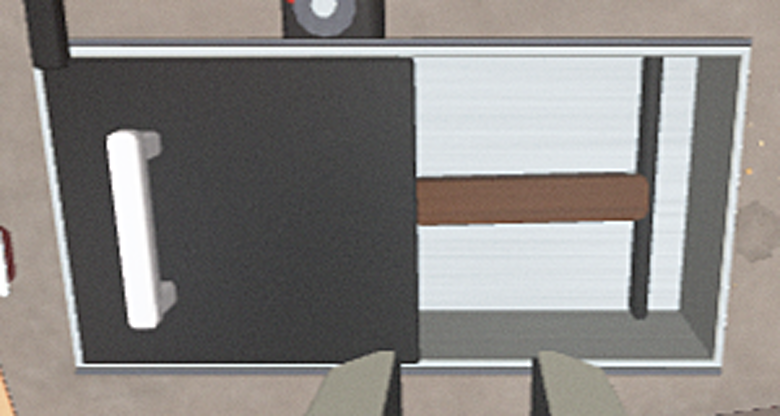

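Request:
send_rows --targets '[[-0.1,[0,0,0],0.14],[-0.1,[0,0,0],0.14],[-0.1,[0,0,0],0.14],[-0.1,[0,0,0],0.14],[-0.1,[0,0,0],0.14],[-0.1,[0,0,0],0.14],[-0.1,[0,0,0],0.14],[-0.1,[0,0,0],0.14],[-0.1,[0,0,0],0.14],[-0.1,[0,0,0],0.14],[-0.1,[0,0,0],0.137],[-0.1,[0,0,0],0]]'

```text
t: 11.35
tool_pos: [0.5053, -0.25, 0.2481]
orientation: [-2.225, -2.217, 0.001]
force: [1.1, -0.3, -1.1]
opening: 0.0416
```

```bash
python3 - <<'E'
from plant import optics, robot
import cv2,pickle
from h import *
d=optics.read_camera("wrist");pickle.dump(d,open("w7.pkl","wb"))
im=d["color"][:,:,::-1].copy()
cv2.imwrite("pics/w7.png",im)
s=robot.read_state(); print(s["t"],s["tool_pos"],s["orientation"],s["q"],s["force"],s["opening"])
print(R.from_rotvec(s["orientation"]).as_matrix().round(3))
r=optics.cut_out("wrist","turner_handle")
print([(round(x["confidence"],2),x["point"],int(x["region"].sum())) for x in r])
if r:
    m=r[0]["region"]
    (c,wh,a)=cv2.minAreaRect(np.argwhere(m)[:,::-1].astype(np.float32)); print(c,wh,a)
    b=cv2.boxPoints((c,wh,a)); print(unproj(d,b,.038).round(4))
E
```

```text
11.4 [ 0.50530417 -0.24984402  0.24819624] [-2.21914900e+00 -2.22322482e+00  9.47742874e-04] [-5.49807728e-01  2.20905264e-02  1.54844704e+00 -5.03513348e-04
  1.57154410e+00 -5.51642958e-01] [-0.02900732 -0.24538489  0.28303864] 0.04145331115231199
[[-0.002  1.    -0.001]
 [ 1.     0.002 -0.   ]
 [-0.    -0.001 -1.   ]]
[(0.65, [325.1, 145.9], 1753)]
(325.0, 148.0) (98.0, 18.0) 90.0
[[ 0.5021 -0.1639  0.038 ]
 [ 0.5222 -0.1639  0.038 ]
 [ 0.5234 -0.2775  0.038 ]
 [ 0.5016 -0.2775  0.038 ]]
```

View pics/w7.png

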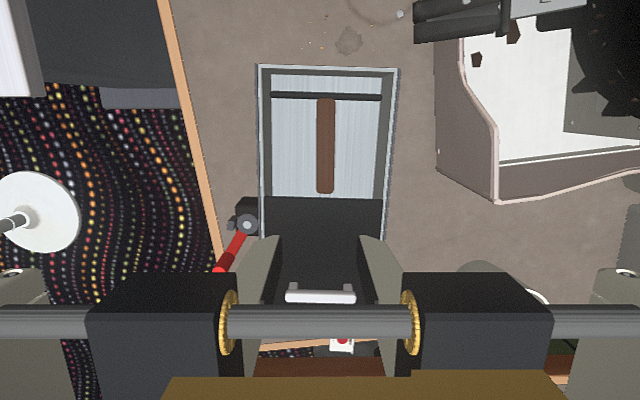

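```bash
python3 - <<'E'
import pickle
from h import *
from scipy.optimize import least_squares
S=pickle.load(open("scene0.pkl","rb"));T=pickle.load(open("top0.pkl","rb"));W=pickle.load(open("w7.pkl","rb"))
obs=[(S,[341,178]),(T,[335,191]),(W,[416,28])]
f=lambda P: np.concatenate([proj(d,P)[0]-uv for d,uv in obs])
r=least_squares(f,[.57,-.12,.2]); print(r.x,r.fun.round(1))
E
```

```text
[ 0.56969572 -0.12253217  0.1793932 ] [-2.3 -0.2 -0.   0.3  0.3  0.4]
```

Request:
send_rows --targets '[[-0.1,[20,3,15],0],[-0.1,[21,3,25],0],[-0.1,[0,0,40],0],[-0.1,[0,0,40],0],[-0.1,[0,0,0],0]]'

```text
t: 11.95
tool_pos: [0.5075, -0.2058, 0.1222]
orientation: [-2.21, -2.218, 0.006]
force: [-1.9, 0.9, -1.1]
opening: 0.0418
```

```bash
python3 - <<'E'
from plant import optics, robot
import cv2,pickle
from h import *
d=optics.read_camera("wrist");pickle.dump(d,open("w8.pkl","wb"))
im=d["color"][:,:,::-1].copy()
s=robot.read_state(); print(s["t"],s["tool_pos"],s["orientation"],s["force"],s["opening"])
for P in [[s["tool_pos"][0],s["tool_pos"][1],.038],s["tool_pos"]]:
    p=proj(d,P)[0]; print(p); cv2.circle(im,tuple(int(round(v)) for v in p),3,(0,255,0),1)
cv2.imwrite("pics/w8.png",im)
E
```

```text
12.0 [ 0.50928345 -0.20681908  0.12584169] [-2.21425196 -2.21980456  0.00342365] [0.94530571 0.07332814 0.71432969] 0.04201285137085686
[321.99265098 208.161041  ]
[321.85051682 255.68279664]
```

View pics/w8.png

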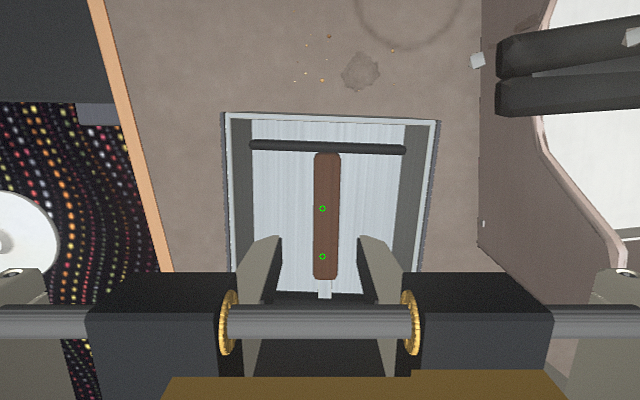

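Request:
send_rows --targets '[[-0.1,[0,3,30],0],[-0.1,[0,0,30],0],[-0.1,[0,0,25],0],[-0.1,[0,0,15],0],[-0.1,[0,0,8],0],[-0.1,[0,0,4],0],[-0.1,[0,0,0],0]]'

```text
t: 12.7
tool_pos: [0.5153, -0.2082, 0.0176]
orientation: [2.22, 2.221, 0.001]
force: [-0.1, -0.0, -0.3]
opening: 0.0415
```

```bash
python3 - <<'E'
from plant import optics, robot
import cv2,pickle
from h import *
d=optics.read_camera("wrist")
im=d["color"][:,:,::-1].copy()
for i in range(3):
  s=robot.read_state(); print(s["t"],s["tool_pos"],s["orientation"],s["force"],s["opening"])
cv2.imwrite("pics/w9.png",im)
E
```

```text
12.75 [ 0.515466   -0.20818622  0.01788976] [2.22013569e+00 2.22055479e+00 7.47853228e-04] [-0.73902411  0.03846897  0.98291685] 0.04188982741665309
12.75 [ 0.515466   -0.20818622  0.01788976] [2.22013569e+00 2.22055479e+00 7.47853228e-04] [-0.73902411  0.03846897  0.98291685] 0.04188982741665309
12.75 [ 0.515466   -0.20818622  0.01788976] [2.22013569e+00 2.22055479e+00 7.47853228e-04] [-0.73902411  0.03846897  0.98291685] 0.04188982741665309
```

View pics/w9.png

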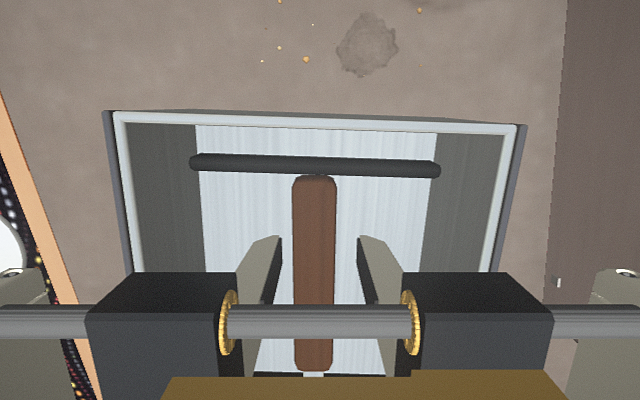

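Request:
send_rows --targets '[[-0.1,[0,-2,4],0],[-0.1,[0,0,2.5],0],[-1,[0,0,0],0],[-1,[0,0,0],0],[-1,[0,0,0],0],[-1,[0,0,0],0],[-1,[0,0,0],0]]' --newtons 4

```text
t: 13.45
tool_pos: [0.5127, -0.2078, 0.0103]
orientation: [2.221, 2.221, 0.0]
force: [-0.5, -0.4, 0.4]
opening: 0.0225
```

Request:
send_rows --targets '[[-1,[0,0,-5],0],[-1,[0,0,-6],0],[-1,[0,0,-6],0],[-1,[0,0,-6],0],[-1,[0,0,-7],0],[-1,[0,0,0],0]]'

```text
t: 14.05
tool_pos: [0.5136, -0.2082, 0.0417]
orientation: [2.22, 2.22, 0.001]
force: [-0.2, -0.2, -1.2]
opening: 0.0218
```

```bash
cat > look.py <<'E'
import sys
from plant import optics, robot
import cv2,pickle
from h import *
n=sys.argv[1]
d=optics.read_camera("wrist"); pickle.dump(d,open(f"w{n}.pkl","wb"))
d2=optics.read_camera("scene"); pickle.dump(d2,open(f"s{n}.pkl","wb"))
s=robot.read_state(); print(s["t"],s["tool_pos"].round(4),s["force"].round(1),s["opening"])
cv2.imwrite(f"pics/w{n}.png",d["color"][:,:,::-1])
cv2.imwrite(f"pics/s{n}.png",cv2.resize(d2["color"][130:310,270:490,::-1],None,fx=3.3,fy=3.3,interpolation=cv2.INTER_CUBIC))
E
python3 look.py 10
```

```text
14.15 [ 0.5129 -0.2078  0.0405] [ 0.4 -0.3 -1. ] 0.02204385429200984
```

View pics/w10.png

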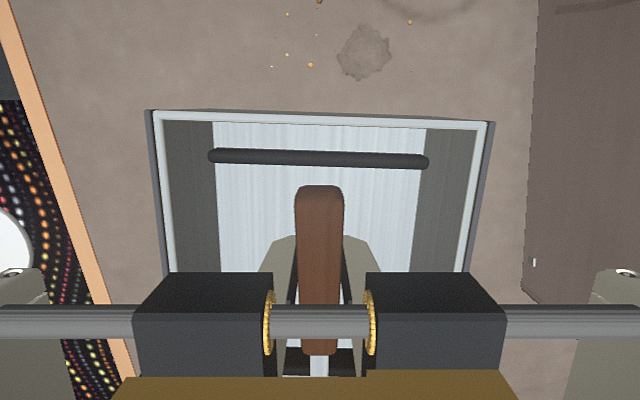

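View pics/s10.png

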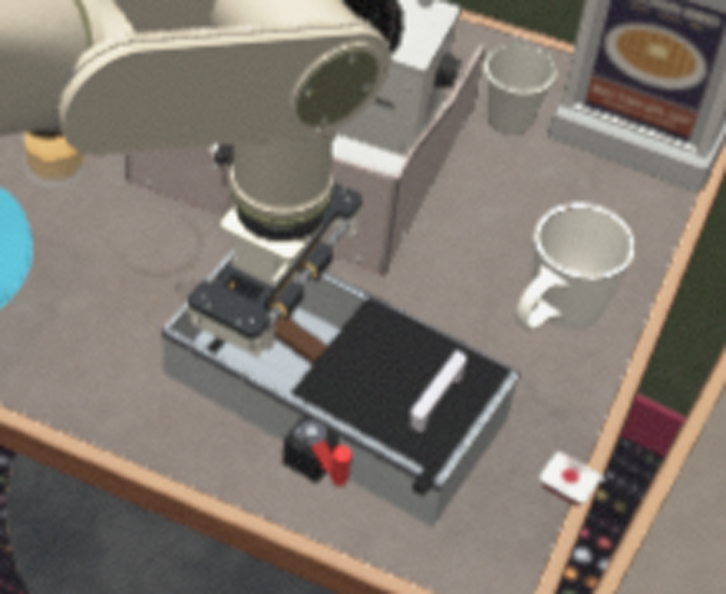

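```bash
cat > tilt.py <<'E'
import sys,pickle
from h import *
n=sys.argv[1]; g=np.array(eval(sys.argv[2])); g[2]+=.019   # TCP
d=pickle.load(open(f"w{n}.pkl","rb"))
for t in eval(sys.argv[3]):
    a=np.deg2rad(t); y=np.array([0,np.cos(a),np.sin(a)]); z=np.array([0,-np.sin(a),np.cos(a)])
    k=float(sys.argv[4]) if len(sys.argv)>4 else .071
    P=[g+y*(.120-k)+z*.009, g+y*(.120-k)-z*.009, g+y*(.008-k)+z*.009, g+y*(-.12-k)]
    print(t,proj(d,P).round(0).tolist(),"end z",(g+y*(.12-k))[2].round(3),"tip yz",(g+y*(-.12-k))[1:].round(3))
E
python3 tilt.py 10 "[.513,-.208,.0405]" "[0,5,10,15,20]"
```

```text
0 [[318.0, 176.0], [318.0, 168.0], [318.0, 379.0], [318.0, 521.0]] end z 0.06 tip yz [-0.399  0.06 ]
5 [[318.0, 180.0], [318.0, 168.0], [318.0, 372.0], [318.0, 492.0]] end z 0.064 tip yz [-0.398  0.043]
10 [[318.0, 185.0], [318.0, 170.0], [318.0, 365.0], [318.0, 465.0]] end z 0.068 tip yz [-0.396  0.026]
15 [[318.0, 192.0], [318.0, 172.0], [318.0, 357.0], [318.0, 441.0]] end z 0.072 tip yz [-0.392  0.01 ]
20 [[318.0, 199.0], [318.0, 175.0], [318.0, 349.0], [318.0, 418.0]] end z 0.076 tip yz [-0.387 -0.006]
```

Request:
send_rows --targets '[[-1,[1,-1,-5],0],[-1,[1,-1,-6],0],[-1,[2,-1,-6],0],[-1,[2,-1,-6],0],[-1,[2,-1,-3],0],[-1,[0,0,0],0],[-1,[0,0,0],0]]'

```text
t: 14.85
tool_pos: [0.5077, -0.1996, 0.0663]
orientation: [2.221, 2.221, 0.0]
force: [0.2, 0.5, -0.2]
opening: 0.0221
```

```bash
python3 look.py 11; python3 tilt.py 11 "[.508,-.200,.0665]" "[10,15,20,25]"
```

```text
14.95 [ 0.5076 -0.1997  0.066 ] [ 0.  -0.6 -0.4] 0.02163504823763358
10 [[319.0, 187.0], [319.0, 171.0], [319.0, 367.0], [319.0, 468.0]] end z 0.094 tip yz [-0.388  0.052]
15 [[319.0, 194.0], [319.0, 174.0], [319.0, 359.0], [319.0, 443.0]] end z 0.098 tip yz [-0.384  0.036]
20 [[319.0, 201.0], [319.0, 177.0], [319.0, 351.0], [319.0, 420.0]] end z 0.102 tip yz [-0.379  0.02 ]
25 [[319.0, 210.0], [319.0, 181.0], [319.0, 343.0], [319.0, 399.0]] end z 0.106 tip yz [-0.373  0.005]
```

View pics/w11.png

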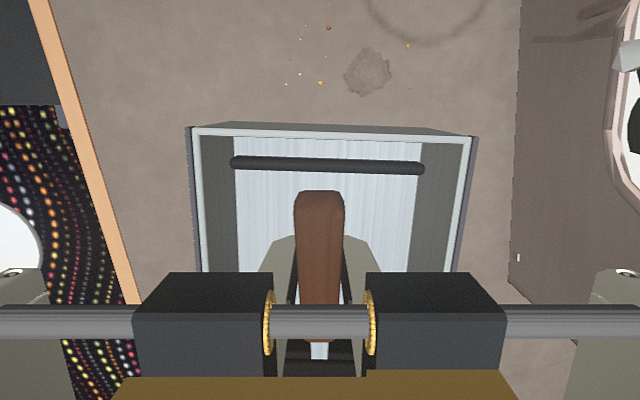

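Request:
send_rows --targets '[[-1,[4,-2,-6],0],[-1,[4,-2,-6],0],[-1,[4,-2,-6],0],[-1,[4,-2,-6],0],[-1,[4,-2,-6],0],[-1,[5,-2,-5],0],[-1,[0,0,0],0]]'

```text
t: 15.65
tool_pos: [0.496, -0.1743, 0.1022]
orientation: [2.22, 2.221, 0.001]
force: [-0.3, 0.2, -2.0]
opening: 0.0221
```

```bash
python3 look.py 12; python3 tilt.py 12 "[.496,-.175,.1015]" "[20,25,30,35,40]"
```

```text
15.75 [ 0.4958 -0.1747  0.1014] [ 0.9 -0.1 -1.3] 0.02201798466416459
20 [[319.0, 201.0], [319.0, 177.0], [319.0, 350.0], [318.0, 419.0]] end z 0.137 tip yz [-0.354  0.055]
25 [[319.0, 210.0], [319.0, 181.0], [319.0, 342.0], [318.0, 398.0]] end z 0.141 tip yz [-0.348  0.04 ]
30 [[319.0, 219.0], [319.0, 186.0], [319.0, 334.0], [318.0, 378.0]] end z 0.145 tip yz [-0.34   0.025]
35 [[319.0, 230.0], [319.0, 193.0], [319.0, 326.0], [318.0, 359.0]] end z 0.149 tip yz [-0.331  0.011]
40 [[319.0, 241.0], [319.0, 200.0], [319.0, 317.0], [318.0, 340.0]] end z 0.152 tip yz [-0.321 -0.002]
```

View pics/w12.png

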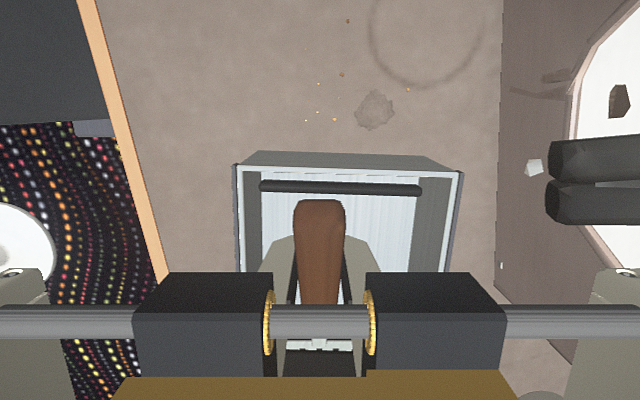

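View pics/s12.png

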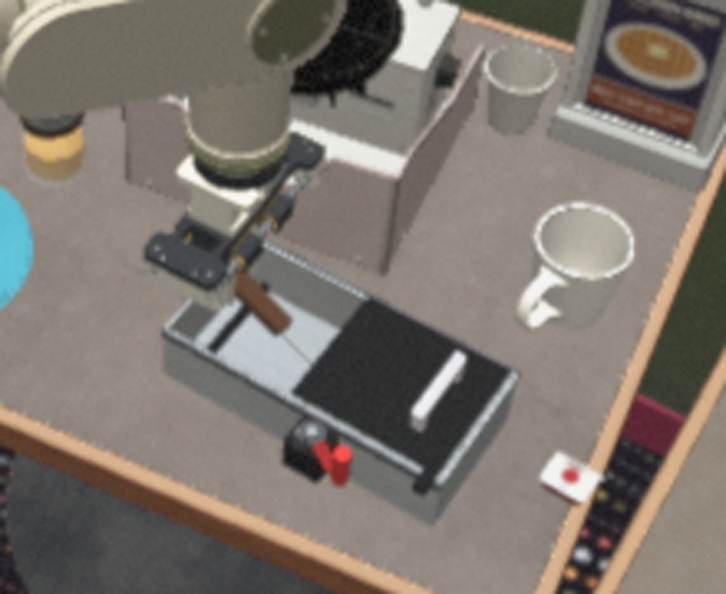

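Request:
send_rows --targets '[[-1,[5,-2,-6],0],[-1,[5,-2,-6],0],[-1,[5,-2,-6],0],[-1,[4,-2,-6],0],[-1,[1,-2,-6],0],[-1,[1,0,-6],0],[-1,[0,0,-6],0],[-1,[0,0,-5],0],[-1,[0,0,0],0]]'

```text
t: 16.65
tool_pos: [0.4862, -0.1541, 0.1492]
orientation: [2.221, 2.22, 0.001]
force: [0.8, 0.4, -0.8]
opening: 0.022
```

```bash
python3 look.py 13; python3 tilt.py 13 "[.486,-.153,.1485]" "[35,40,45,50,55]"
```

```text
16.75 [ 0.4857 -0.1538  0.1482] [-0.1  0.7 -2. ] 0.022279136086276758
35 [[318.0, 225.0], [318.0, 189.0], [318.0, 323.0], [318.0, 357.0]] end z 0.196 tip yz [-0.309  0.058]
40 [[318.0, 236.0], [318.0, 196.0], [318.0, 315.0], [318.0, 339.0]] end z 0.199 tip yz [-0.299  0.045]
45 [[318.0, 248.0], [318.0, 204.0], [318.0, 307.0], [318.0, 321.0]] end z 0.202 tip yz [-0.288  0.032]
50 [[318.0, 260.0], [318.0, 213.0], [318.0, 298.0], [318.0, 304.0]] end z 0.205 tip yz [-0.276  0.021]
55 [[318.0, 273.0], [318.0, 223.0], [318.0, 290.0], [318.0, 288.0]] end z 0.208 tip yz [-0.263  0.011]
```

View pics/w13.png

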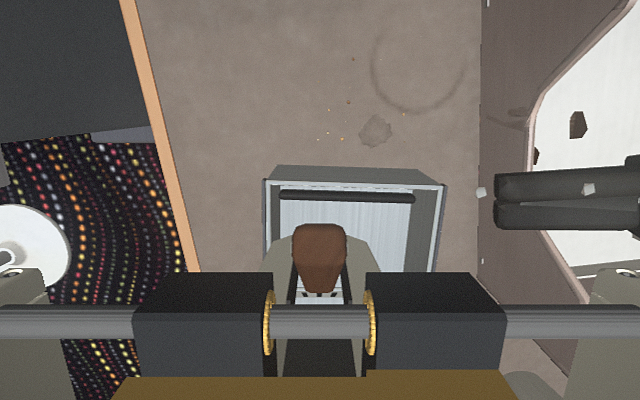

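View pics/s13.png

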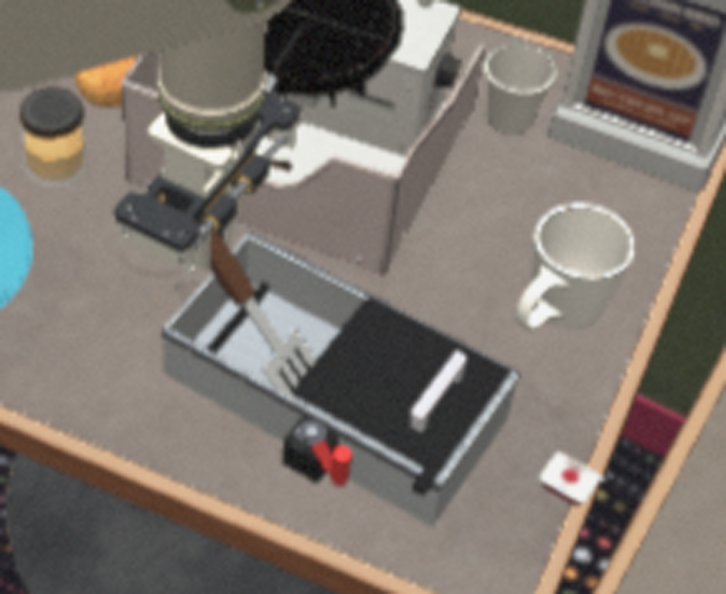

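Request:
send_rows --targets '[[-1,[0,0,0],0],[-1,[0,0,0],0],[-1,[0,0,0],0],[-1,[4,0,-4],0],[-1,[5,0,-5],0],[-1,[5,0,-5],0],[-1,[4,0,-5],0],[-1,[0,0,0],0]]' --newtons 30

```text
t: 17.55
tool_pos: [0.4863, -0.1353, 0.1685]
orientation: [2.219, 2.221, 0.001]
force: [-0.2, -1.0, -1.4]
opening: 0.0218
```

```bash
python3 look.py 14; python3 tilt.py 14 "[.486,-.135,.1675]" "[45,50,55,60]"
```

```text
17.65 [ 0.4858 -0.1356  0.1675] [-0.3  0.1 -1. ] 0.021795401708312172
45 [[318.0, 250.0], [318.0, 206.0], [318.0, 308.0], [318.0, 322.0]] end z 0.221 tip yz [-0.27   0.051]
50 [[318.0, 262.0], [318.0, 215.0], [318.0, 299.0], [318.0, 305.0]] end z 0.224 tip yz [-0.258  0.04 ]
55 [[318.0, 274.0], [318.0, 225.0], [318.0, 291.0], [318.0, 289.0]] end z 0.227 tip yz [-0.245  0.03 ]
60 [[318.0, 287.0], [318.0, 236.0], [318.0, 283.0], [318.0, 273.0]] end z 0.229 tip yz [-0.231  0.021]
```

View pics/s14.png

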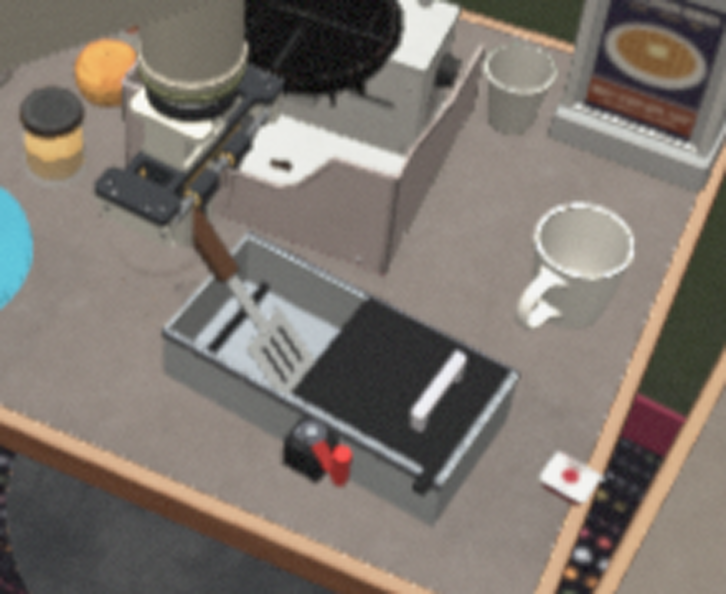

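View pics/w14.png

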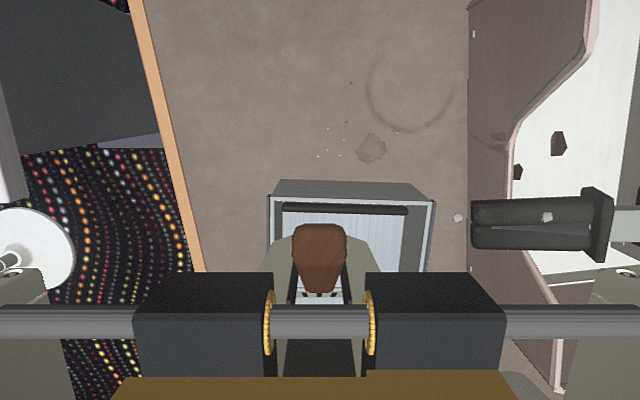

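Request:
send_rows --targets '[[-1,[0,0,-8],0],[-1,[0,0,-14],0],[-1,[0,0,-18],0],[-1,[0,-2,-20],0],[-1,[0,-5,-20],0],[-1,[0,-6,-20],0],[-1,[0,-6,-20],0],[-1,[0,-6,-20],0],[-1,[0,-6,-20],0],[-1,[0,-4,-14],0],[-1,[0,0,-8],0],[-1,[0,0,0],0]]'

```text
t: 18.85
tool_pos: [0.4511, -0.136, 0.3506]
orientation: [2.22, 2.22, 0.002]
force: [-0.2, -0.3, -0.6]
opening: 0.022
```

```bash
python3 look.py 15; python3 tilt.py 15 "[.451,-.135,.350]" "[45,50,55,60]"; python3 -c "
import pickle,cv2
cv2.imwrite('pics/s15f.png',pickle.load(open('s15.pkl','rb'))['color'][:,:,::-1])"
```

```text
18.95 [ 0.4506 -0.1357  0.3484] [ 0.6 -0.5 -1.6] 0.02184111382035297
45 [[319.0, 248.0], [319.0, 204.0], [318.0, 307.0], [318.0, 321.0]] end z 0.404 tip yz [-0.27   0.234]
50 [[319.0, 260.0], [319.0, 214.0], [318.0, 299.0], [318.0, 305.0]] end z 0.407 tip yz [-0.258  0.223]
55 [[319.0, 273.0], [319.0, 224.0], [318.0, 290.0], [318.0, 288.0]] end z 0.409 tip yz [-0.245  0.213]
60 [[319.0, 285.0], [319.0, 235.0], [318.0, 282.0], [318.0, 272.0]] end z 0.411 tip yz [-0.231  0.204]
```

View pics/s15f.png

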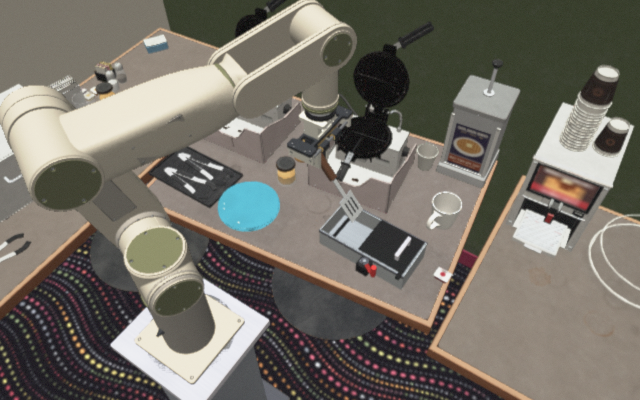

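View pics/w15.png

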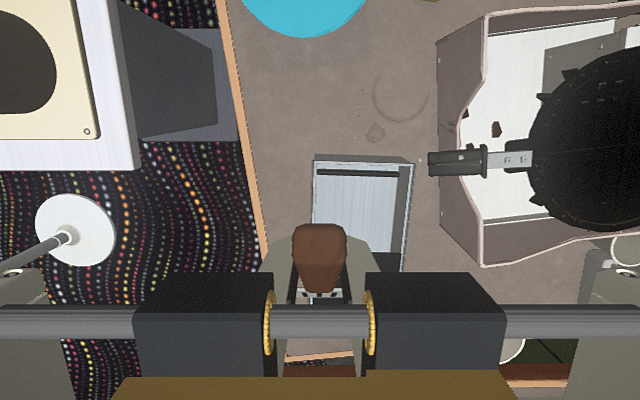

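Request:
send_rows --targets '[[-1,[0,0,0],0],[-1,[0,0,0],0],[-1,[0,0,0],0],[-1,[0,0,0],0],[-1,[0,0,0],0]]'

```text
t: 19.45
tool_pos: [0.4506, -0.1357, 0.349]
orientation: [-2.221, -2.221, 0.0]
force: [0.5, -0.3, -1.2]
opening: 0.0218
```

```bash
python3 - <<'E'
import pickle,cv2
from h import *
d=pickle.load(open("s15.pkl","rb"))
im=cv2.resize(d["color"][200:290,310:440,::-1],None,fx=6,fy=6,interpolation=cv2.INTER_CUBIC)
p=[.5101,-.2801,-.0356]; c,s=np.cos(p[2]),np.sin(p[2])
for L,col in [(.12,(0,0,255)),(.135,(0,255,0))]:
    for x in (-.04,.04):
        b=np.array([x,.035-L]); w=[p[0]+b[0]*c-b[1]*s,p[1]+b[0]*s+b[1]*c,.102]
        u=(proj(d,w)[0]-[310,200]+.5)*6; cv2.circle(im,tuple(int(v) for v in u),4,col,1)
for j,col in [(1.1,(255,0,255)),(1.4,(255,255,0))]:
    th=np.deg2rad(160)+j; b=[-.086+.05*np.cos(th),-.026+.05*np.sin(th)]
    w=[p[0]+b[0]*c-b[1]*s,p[1]+b[0]*s+b[1]*c,.104]; u=(proj(d,w)[0]-[310,200]+.5)*6; cv2.circle(im,tuple(int(v) for v in u),4,col,1)
cv2.imwrite("pics/chk.png",im)
E
```

```text
(no output)
```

View pics/chk.png

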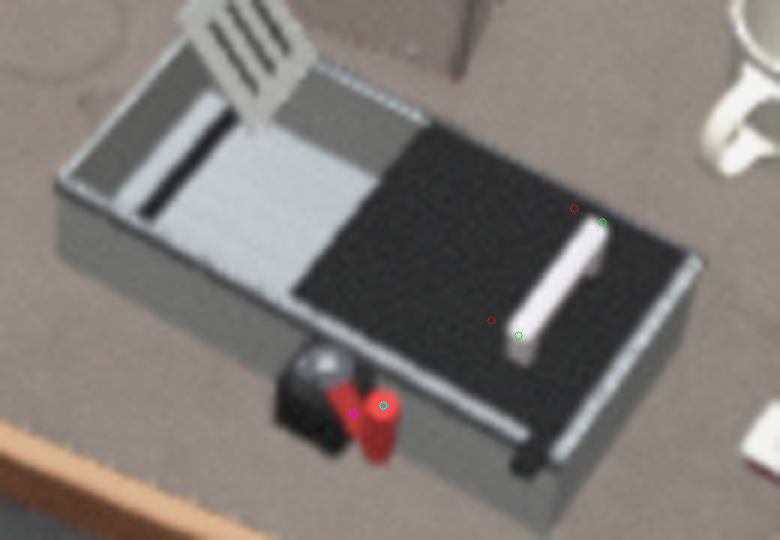

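The picture shows the bar on the 0.135 m marks (518,335 and 602,222). The knob is on the 1.4 rad mark (383,405), and the turner is held well clear.

```bash
python3 -c "
from plant import ticket
print(ticket.close_job())"
```

```text
the job is handed in; nothing more can be done
None
```

The job is handed in at about 19.5 s, with the turner held still in the air. It reports no verdict, so success rests on my own checks.

**What I did:**
- Swung the cam lever over by its knob.
- Gripped the lid's bar and pulled the lid open to its stop.
- Took the turner by its handle with a light 4 N grip, so it tilted handle-up by itself as I lifted.
- Locked it at about 54° with a 30 N grip and drew it out diagonally, then raised it clear.

**Last checks:**
- **Lever and lid:** in the scene picture the knob sits at about 1.4 rad and the bar at about 0.135 m, both at their stops.
- **Turner:** the blade tip is at about 0.21 m and the handle end at about 0.41 m. The fingers are 22 mm apart on the handle, and the wrist force is about 1 N.
- **Bystanders:** the honey jar and jam portion look unmoved in the last scene picture; the arm hid the orange there, and it looked undisturbed in the view before. I did not measure any of them.
- **Step 3 (turner sticking out diagonally):** I measured about 25° tilt, the handle end at about 0.106 m and the blade tip at about 0.005 m, still under the fixed half.
- **Disagreement:** the wrist camera put points about 3 to 6 mm away from the other cameras' estimates, which the grips tolerated.

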